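# Close a crock with its double lid and take the outer lid off again

### The arm

A 7-joint arm with a two-finger parallel gripper is mounted at the origin on the work surface. World frame = base frame: x ahead of the robot, y to its left, z up, the work surface at z = 0. Lengths are in m, angles in rad, forces in N, time in s.
With the tool pointing down it reaches from about 0.4 to 0.9 m from the base axis. Payload 5.5 kg.
Tool frame: the origin (TCP) lies at the very end of the fingers, on their centre line; the grasp point (between the pads) lies 19 mm behind it (arm.grip_depth is the distance from the TCP to the grasp point, in m); x points along the fingers, y is the direction in which the jaws open and shut, and the axes are right-handed (so a half turn about x gives the same grasp; the last joint's range is limited). The gripper opens to 92 mm and grips with 3 to 60 N. Pads are 19 mm wide; open, the fingers measure 130 mm over their backs; the gripper's body (75 mm by 190 mm) begins 47 mm behind the grasp point.
Start: joints at [1.492, 0.501, -0.427, 1.55, 0.221, 1.138, -0.21], TCP at [0.218, -0.612, 0.227] pointing down, gripper open.
Joint ranges: [-2.88, 2.88], [-0.31, 2.03], [-1.54, 1.56], [0.2, 2.42], [-1.41, 4.55], [0.19, 2.02], [-2.57, 2.57]. Speed limits (rad/s): [2.57, 2.57, 3.14, 3.14, 3.14, 3.14, 3.14].

### API

Orientations are given as a unit quaternion [x, y, z, w].
In Python, from plant import arm gives the robot as it stands.
- The arm moves only by the tool drive_tool, never from a script. Its arguments are lists of equal length, an entry for each row: "rot": the turn, a rotation vector about the tool's x, y, z in degrees, a list of three; "dp": the shift along the tool's x, y, z in m, a list of three; "hand": the closure, from -1 (fully open) to 1 (shut). A call has 1 to 20 rows; each row shifts and turns the pose as measured when the row begins, along the tool's axes as they then stand; what a row does not reach is not made up. A row lasts 1/8 s, in which the tool goes at most 62.5 mm and 10.7 degrees, less where a joint would pass 70% of its speed; a pose out of reach is approached as far as the arm can. A call with a gripper value outside its range is refused whole. The fingers move at their own pace and stop on an object; the grip force is fixed at half the most. Time passes only in rows, so rows that do not move let the fingers close. It gives the time, the measured TCP pose, the force and the opening at its end, in the units of the state.
- arm.get_obs(): the state, without advancing time (a new reading comes with each control period).
- arm.get_image(name): name is "scene" or "top" or "wrist"; returns the picture (420x560x3 uint8, red, green, blue); there is no depth.
- arm.get_calibration(name): a dict with "K" (3x3 intrinsics, pixels), "xyz" and "rotation" of the camera in the world. Camera axes: x right, y up, looking along -z (the intrinsics and any distortion apply to the point x, -y, -z); pixel columns grow to the right and rows downward; lengths in m; the calibration is good to about 2 mm. A picture is of the moment at which its call begins: read the wrist's pose just before it. get_calibration takes no time and is no camera call; for the wrist camera it gives the pose at the moment of the call.
- arm.finish_job(): hands the job in, once; it reports no verdict.
The state is a dict: "clock": time; "joint_pos": joint angles; "joint_vel": joint speeds; "tau": joint torques, N m; "position": TCP position; "eef_rot": TCP orientation; "force": force on the tool from outside, world axes, zero at the start; "wrist_torque": the same for the moment, N m; "opening": opening from 0.0 (shut) to 1.0 (fully open).
Only numpy, scipy, OpenCV 4.12 (cv2) and the standard library are available. Lean on these libraries where they do the work, as an engineer would, in place of code of your own. Each camera call takes 0.05 s, during which the arm holds its last target.

### The job

Pull the long-handled dipper up out of the open crock and stand it upright in the middle of the plate. Then carry the two nested lids together by the inner lid's knob, lower them onto the crock until the inner lid is fully seated before letting go, and lift the outer lid alone straight up by its collar, leaving the inner lid undisturbed in the crock. Finish still holding the outer lid in the gripper, clear above the inner lid's knob, for rinsing next; do not shift the crock or the other things around and do not topple the dipper.

Things in the scene. Friction and masses are not known exactly. Their poses are not given: they have to be found in the camera images.
- crock: White ceramic crock, an open round pot, 92 mm outside diameter, 84 mm inside, 85 mm tall, floor 6 mm thick, 0.8 kg, loose. Origin: centre of its underside, z up.
- dipper: Stainless dipper, 0.14 kg: a flat-bottomed cup 54 mm across, 40 mm tall, with an upright round handle 11 mm thick at its side. It starts standing on the crock's floor, handle sticking out, and stands by itself on a flat surface. Origin: centre of the cup's underside, z up; the handle runs parallel to z, 29 mm along +x, up to 200 mm above the underside.
- dipper_handle (a point): Point on the centre line of the dipper's upright handle, 170 mm above the dipper's underside (30 mm below the handle's top end). A grasp may be from any side.
- plate: Blue melamine plate, 180 mm across, 18 mm tall, loose. Origin: centre of its underside; its flat inner floor is 5 mm above that, at least 120 mm across. It starts on the left or on the right of the crock.
- lid_inner: Inner lid, wood, about 0.16 kg: a plug 14 mm tall, 78 mm across (70 mm at its underside), a flange on it 94 mm across, 4 mm thick, and a plain round upright knob (stem) 16 mm thick. Origin: centre of the plug's underside, z up. It starts nested with the outer lid, on the other side of the crock from the plate. Seated (flange on rim) its origin is 71 mm above the crock's.
- lid_outer: Outer lid, aluminium, about 0.14 kg: a cap 110 mm across, 16 mm tall (4 mm top, 12 mm skirt), on it an upright tube, the collar, 40 mm outside, 21 mm inside, 22 mm tall. Origin: centre of the skirt's lower edge, z up. Nested, it lies loose on the inner lid's flange, its origin 6 mm above the inner lid's, and the knob passes up through the collar.
- knob_top (a point): Centre of the top of the inner lid's knob, 76 mm above the inner lid's origin. While nested the knob stands 32 mm out of the collar, free to grip there; lifting it carries both lids.
- collar_top (a point): Centre of the collar's upper edge, 38 mm above the outer lid's origin, 22 mm above the cap's top. Lifting the collar (gripped from outside, the knob between the fingers) carries only the outer lid.
- tumbler: Bystander: round glass tumbler, 68 mm across, 90 mm tall, beyond the task's things. Origin: centre of underside.
- funnel: Bystander: black plastic funnel standing mouth down, 90 mm across, 85 mm tall, between robot and crock. Origin: centre of underside.
- ladle: Bystander: stainless ladle lying down, bowl 80 mm across and 28 mm tall, 275 mm long, handle along its -x. Origin: centre of the bowl's underside.
- mug: Bystander: blue ceramic mug, 76 mm across, 85 mm tall, on the far left. Origin: centre of underside.
- jar: Bystander: closed amber jar, 60 mm across, 80 mm tall, beyond the task's things. Origin: centre of underside.
- brush: Bystander: wooden-handled brush lying on the far right. Origin: on its underside.
Not all that is in view belongs to the job. What is meant by the lid_outer is not pink, and is the larger of those in its own colour. What is shaped like the crock but red or yellow is not meant.

How it is judged:
On the way, in this order (a step that is already met when the one before it is completed fails the run):
1. the dipper is pulled up out of the crock (z of dipper in the frame of crock above 0.087 m and contact force between dipper and the fingers above 0.3 N), for 0.1 s.
2. the dipper stands upright and released on the plate (horizontal distance between dipper and plate below 0.06 m and z of dipper in the frame of plate below 0.025 m and angle between dipper's own z axis and vertical below 0.15 rad and contact force between dipper and the fingers below 0.1 N and linear speed of dipper below 0.05 m/s), for 0.2 s.
3. the two lids, still nested and held by the inner lid's knob, are lowered into the crock's mouth (horizontal distance between lid_inner and crock below 0.008 m and z of lid_inner in the frame of crock below 0.078 m and angle between lid_inner's own z axis and vertical below 0.08 rad and z of lid_outer in the frame of lid_inner below 0.014 m and contact force between lid_inner and the fingers above 0.3 N), for 0.1 s.
4. the lids are let go, the inner lid fully seated (horizontal distance between lid_inner and crock below 0.007 m and z of lid_inner in the frame of crock between 0.067 and 0.0745 m and angle between lid_inner's own z axis and vertical below 0.05 rad and contact force between lid_inner and the fingers below 0.1 N and z of lid_outer in the frame of lid_inner below 0.014 m), for 0.1 s.
At the end, for the whole second after the job is handed in: Outer lid held still in the gripper, 78 mm or more above the inner lid's underside and 140 mm above the surface, touching no other task thing; inner lid seated (7 mm of axis, 4 mm of height, 0.05 rad); dipper upright (0.15 rad), released on the plate within 60 mm of its centre (horizontal distance between dipper and plate below 0.06 m and z of dipper in the frame of plate below 0.025 m and angle between dipper's own z axis and vertical below 0.15 rad and contact force between each of dipper, lid_inner and the fingers below 0.1 N and horizontal distance between lid_inner and crock below 0.007 m and z of lid_inner in the frame of crock between 0.067 and 0.0745 m and angle between lid_inner's own z axis and vertical below 0.05 rad and contact force between lid_outer and the fingers above 0.5 N and z of lid_outer in the frame of lid_inner above 0.078 m and height (world z) of lid_outer above 0.14 m and linear speed of lid_outer below 0.05 m/s and angle between lid_outer's own z axis and vertical below 0.4 rad and angle between crock's own z axis and vertical below 0.1 rad and contact force between lid_outer and lid_inner below 0.05 N and contact force between lid_outer and crock below 0.05 N and contact force between lid_outer and dipper below 0.05 N and contact force between lid_outer and plate below 0.05 N); the arm keeps its last pose, push and grip.
It fails at once if the outer lid comes off while the inner lid is not seated in the crock, or the inner lid comes up again after that (z of lid_outer in the frame of lid_inner above 0.022 m and (z of lid_inner in the frame of crock above 0.079 m or horizontal distance between lid_inner and crock above 0.02 m)).
It fails at once if the crock is shifted by more than 50 mm or tipped (distance of crock from where it was at the start of the episode above 0.05 m or angle between crock's own z axis and vertical above 0.3 rad).
It fails at once if the dipper is toppled (angle between dipper's own z axis and vertical above 1 rad).
It fails at once if a bystander is shifted by more than 40 mm (distance of any of tumbler, funnel, ladle, mug, jar, brush from where it was at the start of the episode above 0.04 m).
It also fails if it takes over 67 s, if anything falls off the work surface, if the arm or the gripper's body presses on something with over 40 N, if the wrist force passes 120 N, or if a joint passes its speed limit or range.

## Working session

There is one attempt and no reset: what is moved stays moved. The work goes in short steps, Python scripts to look and compute and a tool call to move; the robot and the scene stay as the last step left them, time stands still between calls to the robot, and variables do not carry over. Pictures are saved under pics/ and viewed, and the job is handed in when it is done.

Besides the shell and the picture viewer there is one more tool, called after ">>>" as name(argument=value, ...) on one line, values as JSON. drive_tool: Moves the arm, as the interface text tells. Its arguments: {"type":"object","properties":{"rot":{"type":"array"},"dp":{"type":"array"},"hand":{"type":"array"}},"required":["rot","dp","hand"]}

```bash
mkdir -p pics; ls
python3 - <<'E'
from plant import arm
import cv2
for n in ("scene","top"):
    im=arm.get_image(n); cv2.imwrite(f"pics/{n}0.png",im[:,:,::-1])
    c=arm.get_calibration(n); print(n,c)
o=arm.get_obs(); print({k:o[k] for k in("clock","position","eef_rot","opening","force")}, arm.grip_depth)
E
```

```text
pics
scene {'K': array([[396.6212968 ,   0.        , 278.00412107],
       [  0.        , 396.6212968 , 208.58776032],
       [  0.        ,   0.        ,   1.        ]]), 'xyz': array([ 1.54977226, -0.31508079,  0.80560413]), 'rotation': array([0.3886453 , 0.27815653, 0.52537477, 0.70396387])}
top {'K': array([[464.0103124 ,   0.        , 272.22927427],
       [  0.        , 464.0103124 , 204.48388804],
       [  0.        ,   0.        ,   1.        ]]), 'xyz': array([0.43102796, 0.00945462, 1.35985596]), 'rotation': array([-0.03211736,  0.04471822,  0.7094981 , -0.70255334])}
{'clock': 0.1, 'position': array([ 0.21763379, -0.61179776,  0.22576781]), 'eef_rot': array([-0.69672062, -0.12090528,  0.6968829 , -0.11965163]), 'opening': 1.00205443673611, 'force': array([ 0.05135026,  0.26245538, -0.0846616 ])} 0.0188
```

View pics/scene0.png

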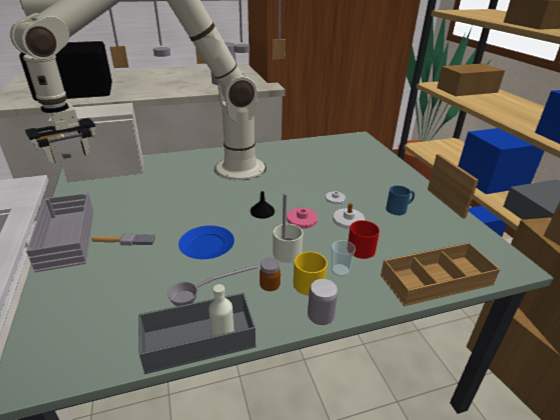

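View pics/top0.png

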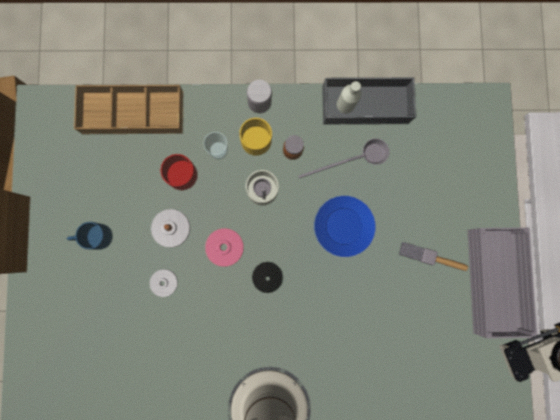

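The top view shows the crock at about (262,187) with the dipper handle in it, the plate at (345,226) and the nested lids with the wooden knob at (170,228). The pink lid, the small silver lid and the red and yellow pots are decoys. I'll enlarge the image and measure.

```bash
cat > h.py <<'E'
import numpy as np, cv2
from scipy.spatial.transform import Rotation as R
def ray(c,u,v):
    K=c["K"]; d=np.array([(u-K[0,2])/K[0,0],-(v-K[1,2])/K[1,1],-1.0])
    return np.array(c["xyz"]),R.from_quat(c["rotation"]).apply(d)
def plane(c,u,v,z):
    o,d=ray(c,u,v); return o+d*(z-o[2])/d[2]
def proj(c,p):
    q=R.from_quat(c["rotation"]).inv().apply(np.asarray(p,float)-c["xyz"]); K=c["K"]
    return K[0,0]*q[0]/-q[2]+K[0,2], K[1,1]*(-q[1])/-q[2]+K[1,2]
def two(c1,p1,c2,p2):
    o1,d1=ray(c1,*p1);o2,d2=ray(c2,*p2)
    A=np.c_[d1,-d2]; s=np.linalg.lstsq(A,o2-o1,rcond=None)[0]
    a=o1+s[0]*d1;b=o2+s[1]*d2; return (a+b)/2,np.linalg.norm(a-b)
E
python3 - <<'E'
import cv2
t=cv2.imread("pics/top0.png"); s=cv2.imread("pics/scene0.png")
cv2.imwrite("pics/t1.png",cv2.resize(t[150:290,140:320],None,fx=4.2,fy=4.2,interpolation=cv2.INTER_CUBIC))
cv2.imwrite("pics/s1.png",cv2.resize(s[170:290,230:390],None,fx=5,fy=5,interpolation=cv2.INTER_CUBIC))
E
```

```text
(no output)
```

View pics/t1.png

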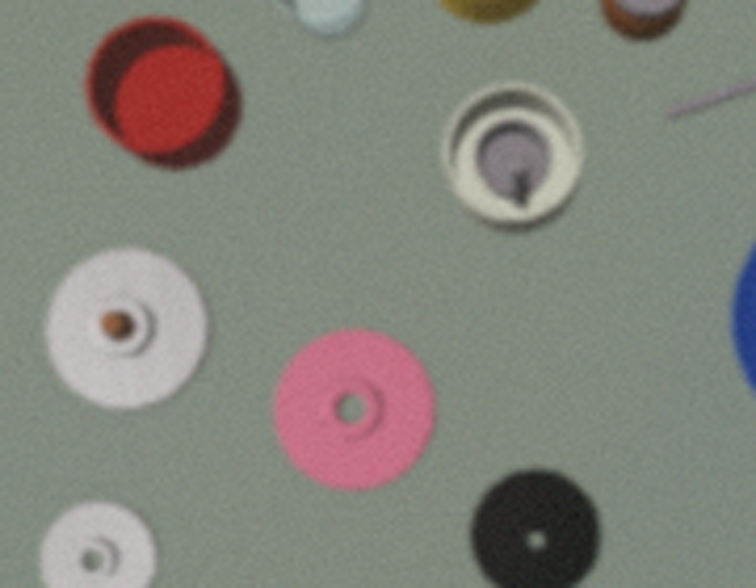

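View pics/s1.png

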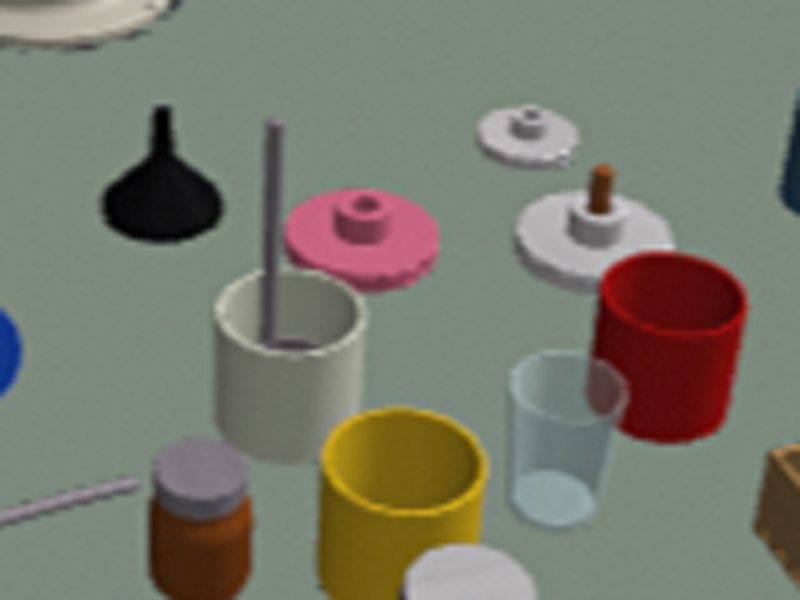

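Run:
```python
from plant import arm
from h import *
T=arm.get_calibration("top");S=arm.get_calibration("scene")
t=cv2.imread("pics/top0.png"); s=cv2.imread("pics/scene0.png")
hsv=cv2.cvtColor(t,cv2.COLOR_BGR2HSV).astype(int); b,g,r=[t[:,:,i].astype(int) for i in range(3)]
def ell(mask,roi,zs,name,hull=True):
    x0,y0,x1,y1=roi; m=np.zeros_like(mask,np.uint8); m[y0:y1,x0:x1]=mask[y0:y1,x0:x1]
    cs,_=cv2.findContours(m,cv2.RETR_EXTERNAL,cv2.CHAIN_APPROX_NONE)
    c=max(cs,key=cv2.contourArea); e=cv2.fitEllipse(cv2.convexHull(c)) 
    print(name,np.round(e[0],1),np.round(e[1],1),[np.round(plane(T,*e[0],z)[:2],4) for z in zs])
    return e
green=(np.abs(hsv[:,:,0]-70)<25)
ell((hsv[:,:,0]>100)&(hsv[:,:,0]<130)&(hsv[:,:,1]>150),(300,180,390,270),[0.018,0.009],"plate")
# lid outer: grey-white
ell((r>g-2)&(r>150),(140,200,200,255),[0.022,0.014],"lid")
ell((r-b>40),(155,215,185,240),[0.076,0.065],"knob")
cr=(r>g-4)&(r>120)
print(t[187,245],t[175,262],t[160,262])
ell((r>g-3),(240,160,285,210),[0.085],"crock")
ell((r<70),(245,255,290,300),[0.04],"funnel")
tip=(274/5+230-.4,121/5+170-.4)
for z in(.206,): print("handle tip scene",plane(S,*tip,z))
kn=(602/5+230-.4,169/5+170-.4); print("knob scene",plane(S,*kn,.076))
p=plane(S,*tip,.206);print(proj(T,p),proj(T,p-[0,0,.16]))
print(np.round(proj(T,[*plane(T,262,186.7,.085)[:2],.006]),1))
```

```text
plate [344.5 225.9] [58.8 60. ] [array([ 0.513 , -0.2245]), array([ 0.5136, -0.2261])]
lid [169.5 227.8] [37.5 38.2] [array([0.5123, 0.2807]), array([0.5128, 0.2823])]
knob [166.5 226.5] [3.7 5.2] [array([0.5126, 0.2781]), array([0.5133, 0.2804])]
[149 164 159] [111 123 126] [124 137 127]
crock [261.7 186.7] [31.6 35.5] [array([0.6199, 0.0147])]
funnel [267.  276.9] [29.9 30.3] [array([0.3701, 0.0019])]
handle tip scene [0.59483108 0.00812144 0.206     ]
knob scene [0.51066817 0.27828011 0.076     ]
(np.float64(264.12276192619476), np.float64(189.52324759588177)) (np.float64(264.1286599485671), np.float64(197.41084219948283))
[262.1 190.6]
```

```bash
cat >> h.py <<'E'
def st(o):
    M=R.from_quat(o["eef_rot"]).as_matrix(); return np.array(o["position"]),M
def go(o,tgt,jaw=None,zaxis=None):
    """tool-frame shift to TCP tgt; optional yaw (deg about tool x) to bring jaw axis to given world angle; tilt correction"""
    p,M=st(o); print("t",round(o["clock"],2),"p",np.round(p,4),"open",round(o["opening"],3),"F",np.round(o["force"],1))
    ja=np.degrees(np.arctan2(M[1,1],M[0,1])); print("toolx",np.round(M[:,0],3),"jaw",round(ja,1))
    print("dp",np.round(M.T@(np.array(tgt)-p),4))
    if jaw is not None:
        x=np.array([0,0,-1.]); y=np.array([np.cos(np.radians(jaw)),np.sin(np.radians(jaw)),0]); D=np.c_[x,y,np.cross(x,y)]
        print("rot",np.round(np.degrees(R.from_matrix(M.T@D).as_rotvec()),2))
        print("dp in final frame",np.round(D.T@(np.array(tgt)-p),4))
E
python3 - <<'E'
from plant import arm
from h import *
o=arm.get_obs()
for j in (0,90,-90,180): go(o,[.595,.008,.26],j)
E
```

```text
t 0.1 p [ 0.2176 -0.6118  0.2258] open 1.002 F [ 0.1  0.3 -0.1]
toolx [-0.001  0.002 -1.   ] jaw -70.4
dp [-0.0334 -0.4575 -0.5633]
rot [-7.041e+01 -7.000e-02  9.000e-02]
dp in final frame [-0.0342  0.3774 -0.6198]
t 0.1 p [ 0.2176 -0.6118  0.2258] open 1.002 F [ 0.1  0.3 -0.1]
toolx [-0.001  0.002 -1.   ] jaw -70.4
dp [-0.0334 -0.4575 -0.5633]
rot [-1.6041e+02 -1.4000e-01  2.0000e-02]
dp in final frame [-0.0342  0.6198  0.3774]
t 0.1 p [ 0.2176 -0.6118  0.2258] open 1.002 F [ 0.1  0.3 -0.1]
toolx [-0.001  0.002 -1.   ] jaw -70.4
dp [-0.0334 -0.4575 -0.5633]
rot [1.959e+01 1.000e-02 1.000e-01]
dp in final frame [-0.0342 -0.6198 -0.3774]
t 0.1 p [ 0.2176 -0.6118  0.2258] open 1.002 F [ 0.1  0.3 -0.1]
toolx [-0.001  0.002 -1.   ] jaw -70.4
dp [-0.0334 -0.4575 -0.5633]
rot [1.0959e+02 9.0000e-02 7.0000e-02]
dp in final frame [-0.0342 -0.3774  0.6198]
```

>>> drive_tool(rot=[[9.8,0,0],[9.8,0,0],[0,0,0],[0,0,0],[0,0,0],[0,0,0],[0,0,0],[0,0,0],[0,0,0],[0,0,0],[0,0,0],[0,0,0]], dp=[[-0.02,0,0],[-0.015,0,0],[0,-0.05,-0.03],[0,-0.05,-0.03],[0,-0.05,-0.03],[0,-0.05,-0.03],[0,-0.05,-0.03],[0,-0.05,-0.03],[0,-0.05,-0.03],[0,-0.05,-0.03],[0,-0.05,-0.03],[0,-0.05,-0.03]], hand=[-1,-1,-1,-1,-1,-1,-1,-1,-1,-1,-1,-1])

```text
clock: 1.6
position: [0.5284, -0.1056, 0.2585]
eef_rot: [-0.705, 0.007, 0.709, 0.011]
force: [1.0, -0.1, 0.4]
opening: 1.001
```

Run:
```python
from plant import arm
from h import *
o=arm.get_obs(); print(np.round(o["joint_pos"],2)); go(o,[.595,.008,.26],-90)
cv2.imwrite("pics/w1.png",arm.get_image("wrist")[:,:,::-1])
```

```text
[ 0.7   0.31 -0.67  1.78  0.2   1.13 -1.63]
t 1.6 p [ 0.5284 -0.1056  0.2585] open 1.001 F [ 1.  -0.1  0.4]
toolx [-0.005  0.005 -1.   ] jaw -91.4
dp [-0.0013 -0.1152 -0.0637]
rot [-1.44  0.27  0.27]
dp in final frame [-0.0015 -0.1136 -0.0666]
```

View w1.

View pics/w1.png

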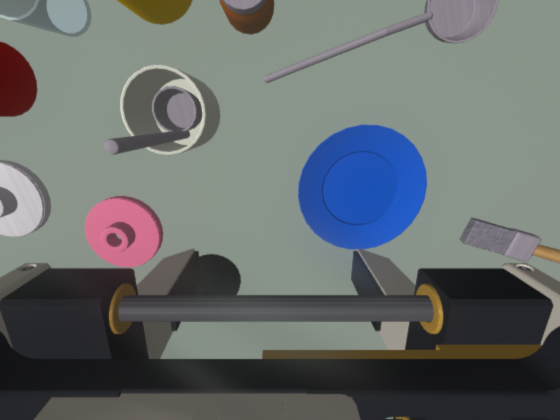

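>>> drive_tool(rot=[[0,0,0],[0,0,0],[0,0,0],[0,0,0]], dp=[[0,-0.055,-0.03],[0,-0.045,-0.025],[0,-0.01,-0.007],[0,0,0]], hand=[-1,-1,-1,-1])

```text
clock: 2.15
position: [0.5906, 0.0066, 0.2582]
eef_rot: [-0.706, 0.0, 0.708, 0.008]
force: [0.7, 0.3, 0.0]
opening: 1.003
```

Run:
```python
from plant import arm
from h import *
o=arm.get_obs(); go(o,[.595,.008,.157],-90)
c=arm.get_calibration("wrist"); cv2.imwrite("pics/w2.png",arm.get_image("wrist")[:,:,::-1]); print(proj(c,[.595,.008,.206]),proj(c,[.62,.0147,.085]))
```

```text
t 2.15 p [0.5906 0.0066 0.2582] open 1.003 F [0.7 0.3 0. ]
toolx [-0.004  0.011 -1.   ] jaw -90.7
dp [ 0.1012 -0.0003 -0.0048]
rot [-0.66  0.22  0.65]
dp in final frame [ 0.1012 -0.0014 -0.0044]
(np.float64(275.4125429327353), np.float64(227.66265519494033)) (np.float64(270.5491822910495), np.float64(169.02087342668466))
```

View pics/w2.png

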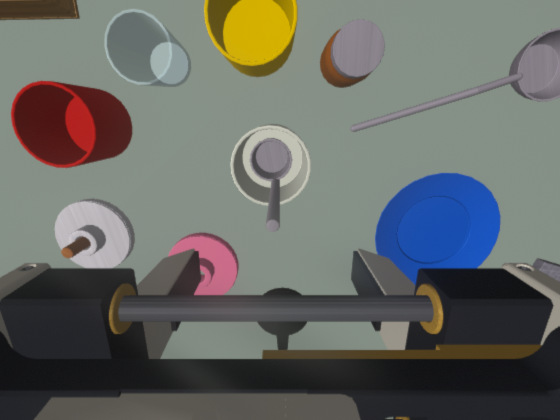

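The wrist view puts the handle tip at (273,223) and the crock rim centre at about (270,166), both close to my predictions. I'll refine these with the wrist rays.

Run:
```python
from plant import arm
from h import *
c=arm.get_calibration("wrist"); T=arm.get_calibration("top");S=arm.get_calibration("scene")
print(c["K"][0],plane(c,273.5,223,.206),plane(c,270.5,165.5,.085),plane(c,438,229,.012))
print(two(c,(273.5,223),S,(284.4,193.8)))
im=cv2.imread("pics/w2.png"); h=cv2.cvtColor(im,cv2.COLOR_BGR2HSV)
m=((h[:,:,0]>100)&(h[:,:,0]<130)&(h[:,:,1]>150)).astype(np.uint8); m[265:]=0;m[:150]=0
cs,_=cv2.findContours(m,0,1);k=max(cs,key=cv2.contourArea);e=cv2.fitEllipse(k);print(e,plane(c,*e[0],.018))
g=cv2.cvtColor(cv2.resize(im[110:240,210:340],None,fx=5,fy=5,interpolation=cv2.INTER_CUBIC),cv2.COLOR_BGR2RGB)[:,:,::-1]
cv2.imwrite("pics/w2c.png",g)
```

```text
[292.0362297    0.         275.56764574] [0.59850765 0.00883557 0.206     ] [0.62366376 0.01406311 0.085     ] [ 0.51666673 -0.22859457  0.012     ]
(array([0.5988483 , 0.00784264, 0.20814979]), np.float64(0.0020675058773352685))
((439.2555236816406, 222.21363830566406), (93.89647674560547, 127.91777038574219), 79.93243408203125) [ 0.52946989 -0.2252553   0.018     ]
```

View pics/w2c.png

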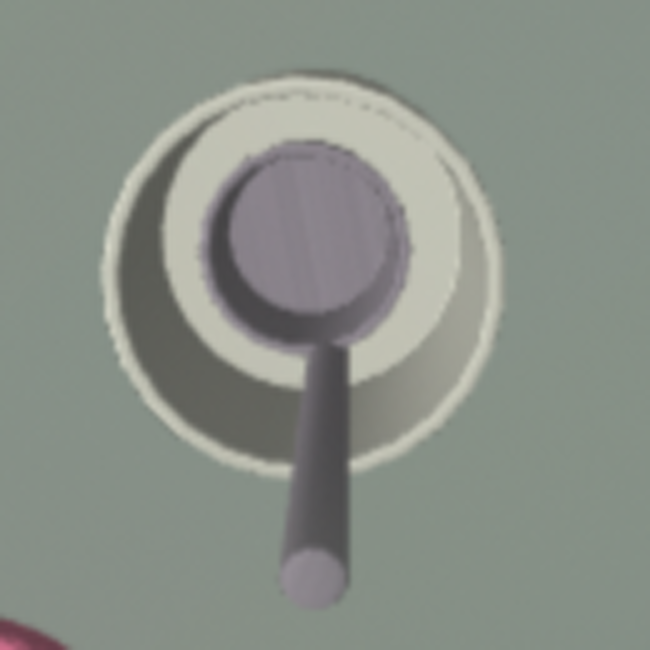

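>>> drive_tool(rot=[[-0.6,0.2,0.6],[0,0,0],[0,0,0],[0,0,0],[0,0,0],[0,0,0],[0,0,0]], dp=[[0,-0.002,-0.006],[0.04,0,0],[0.04,0,0],[0.021,0,0],[0,0,0],[0,0,0],[0,0,0]], hand=[-1,-1,-1,-1,-0.2,0.5,1])

```text
clock: 3.08
position: [0.598, -0.0037, 0.1575]
eef_rot: [0.709, -0.008, -0.705, -0.002]
force: [-0.1, -0.4, -0.6]
opening: 0.723
```

Run:
```python
from plant import arm
from h import *
o=arm.get_obs(); go(o,[.597,.008,.157],-90)
c=arm.get_calibration("wrist"); print(plane(c,272.7,225.3,.206)); print(plane(c,271.5,159.1,.046))
cv2.imwrite("pics/w3.png",arm.get_image("wrist")[:,:,::-1])
```

```text
t 3.08 p [ 0.598  -0.0037  0.1575] open 0.723 F [-0.1 -0.4 -0.6]
toolx [ 0.005 -0.008 -1.   ] jaw -90.8
dp [ 0.0004 -0.0117  0.0012]
rot [-0.8  -0.27 -0.43]
dp in final frame [ 0.0005 -0.0117  0.001 ]
[ 0.64136163 -0.0020202   0.206     ]
[ 0.64767287 -0.00070475  0.046     ]
```

View pics/w3.png

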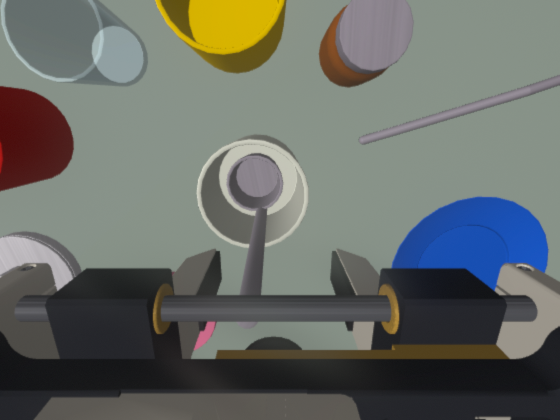

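The fingers are still closing and the TCP has drifted to y=-0.004, so I'll centre it on the handle before they shut.

>>> drive_tool(rot=[[-0.8,-0.2,-0.4],[0,0,0],[0,0,0],[0,0,0],[0,0,0],[0,0,0],[0,0,0]], dp=[[0,-0.012,0],[0,0,0],[0,0,0],[0,0,0],[0,0,0],[0,0,0],[0,0,0]], hand=[0,1,1,1,1,1,1])

```text
clock: 4.0
position: [0.5994, 0.0097, 0.1593]
eef_rot: [0.709, 0.001, -0.706, 0.001]
force: [1.1, 0.4, 0.3]
opening: 0.114
```

Run:
```python
from plant import arm
from h import *
o=arm.get_obs(); go(o,[.597,.008,.157],-90)
cv2.imwrite("pics/w4.png",arm.get_image("wrist")[:,:,::-1])
```

```text
t 4.0 p [0.5994 0.0097 0.1593] open 0.114 F [1.1 0.4 0.3]
toolx [ 0.004 -0.    -1.   ] jaw -89.9
dp [0.0023 0.0017 0.0024]
rot [ 0.1  -0.24 -0.01]
dp in final frame [0.0023 0.0017 0.0024]
```

View pics/w4.png

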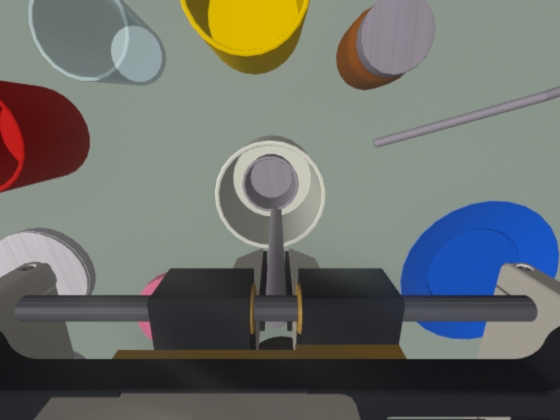

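The opening is 10.5 mm, so the handle is held and centred. Now the lift.

>>> drive_tool(rot=[[0,0,0],[0,0,0],[0,0,0],[0,0,0],[0,0,0]], dp=[[-0.02,0,0],[-0.035,0,0],[-0.035,0,0],[-0.035,0,0],[-0.01,0,0]], hand=[1,1,1,1,1])

```text
clock: 4.68
position: [0.598, 0.01, 0.3015]
eef_rot: [0.708, 0.001, -0.706, 0.001]
force: [0.0, -1.0, -0.9]
opening: 0.111
```

Run:
```python
from plant import arm
from h import *
o=arm.get_obs(); go(o,[.485,-.231,.29],-90)
for n in("wrist","scene"):cv2.imwrite(f"pics/{n}5.png",arm.get_image(n)[:,:,::-1])
```

```text
t 4.67 p [0.598  0.01   0.3015] open 0.111 F [ 0.  -1.  -0.9]
toolx [ 0.003  0.    -1.   ] jaw -89.8
dp [0.0111 0.2407 0.1137]
rot [ 0.16 -0.18  0.01]
dp in final frame [0.0115 0.241  0.113 ]
```

View pics/wrist5.png

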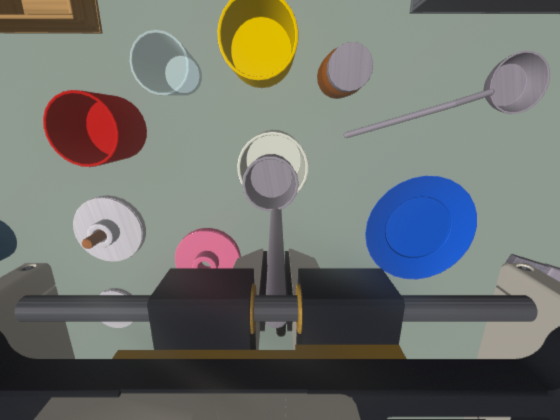

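View pics/scene5.png

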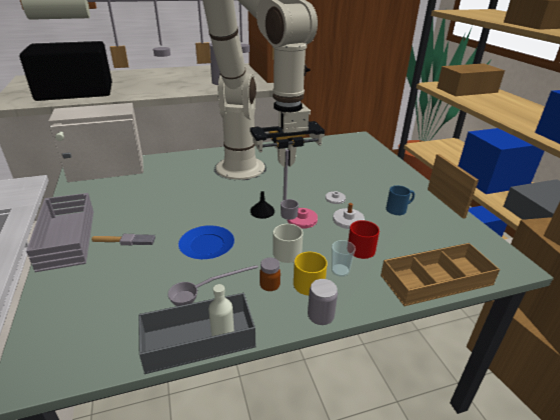

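>>> drive_tool(rot=[[0,0,0],[0,0,0],[0,0,0],[0,0,0],[0,0,0],[0,0,0],[0,0,0],[0,0,0],[0,0,0]], dp=[[0,0.02,0.01],[0,0.035,0.017],[0,0.035,0.017],[0,0.035,0.017],[0,0.035,0.017],[0,0.035,0.015],[0,0.025,0.01],[0,0.01,0.005],[0,0,0]], hand=[1,1,1,1,1,1,1,1,1])

```text
clock: 5.9
position: [0.4778, -0.2252, 0.2841]
eef_rot: [-0.699, -0.005, 0.715, 0.002]
force: [0.2, 0.9, -0.8]
opening: 0.114
```

Run:
```python
from plant import arm
from h import *
o=arm.get_obs(); go(o,[.487,-.231,.165],-90)
for n in("top","scene"):cv2.imwrite(f"pics/{n}6.png",arm.get_image(n)[:,:,::-1])
c=arm.get_calibration("wrist"); im=arm.get_image("wrist")[:,:,::-1]; cv2.imwrite("pics/wrist6.png",im)
s=cv2.imread("pics/scene6.png"); cv2.imwrite("pics/s6c.png",cv2.resize(s[110:270,140:300],None,fx=3.7,fy=3.7))
```

```text
t 5.9 p [ 0.4778 -0.2252  0.2841] open 0.114 F [ 0.2  0.9 -0.8]
toolx [-0.023  0.01  -1.   ] jaw -89.7
dp [ 0.1188  0.0071 -0.0119]
rot [0.27 1.29 0.57]
dp in final frame [ 0.1191  0.0058 -0.0092]
```

View pics/wrist6.png

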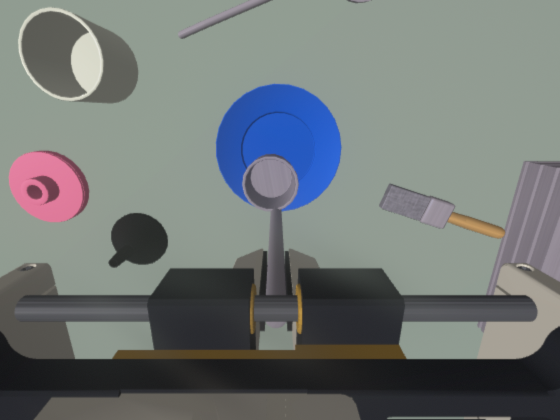

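View pics/s6c.png

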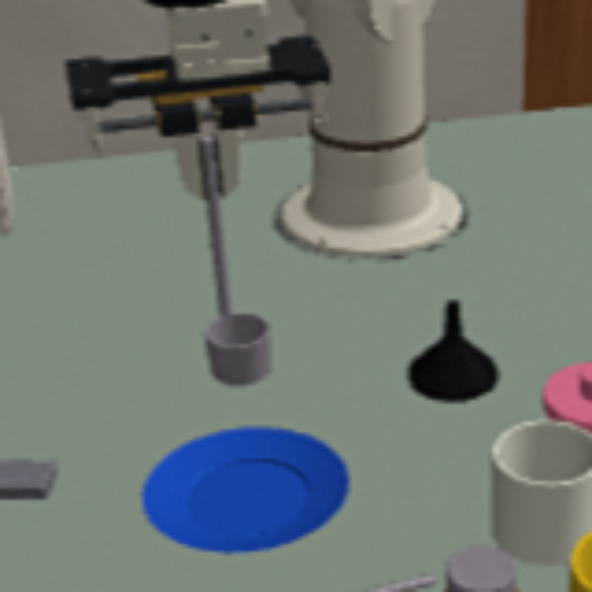

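Run:
```python
from plant import arm
from h import *
c=arm.get_calibration("wrist"); 
im=cv2.imread("pics/wrist6.png"); h=cv2.cvtColor(im,cv2.COLOR_BGR2HSV)
m=((h[:,:,0]>100)&(h[:,:,0]<130)&(h[:,:,1]>150)).astype(np.uint8)
cs,_=cv2.findContours(m,0,1);k=max(cs,key=cv2.contourArea);e=cv2.fitEllipse(cv2.convexHull(k));print(e[:2],plane(c,*e[0],.018))
print(plane(c,270,182,.148+.04-.017))
```

```text
((278.03729248046875, 146.9473419189453), (124.4892349243164, 126.26107025146484)) [ 0.51967013 -0.2232847   0.018     ]
[ 0.50403361 -0.21618301  0.171     ]
```

>>> drive_tool(rot=[[0.2,1.3,0.6],[0,0,0],[0,0,0]], dp=[[0,0.006,-0.01],[0.03,0,0],[0,0,0]], hand=[1,1,1])

```text
clock: 6.42
position: [0.4927, -0.2273, 0.2549]
eef_rot: [0.71, 0.003, -0.705, 0.004]
force: [-1.0, 0.3, -1.5]
opening: 0.112
```

Run:
```python
from plant import arm
from h import *
o=arm.get_obs(); go(o,[.487,-.231,.165],-90)
```

```text
t 6.42 p [ 0.4927 -0.2273  0.2549] open 0.112 F [-1.   0.3 -1.5]
toolx [ 0.007 -0.002 -1.   ] jaw -89.5
dp [0.0899 0.0035 0.0064]
rot [ 0.53 -0.41 -0.12]
dp in final frame [0.0899 0.0037 0.0057]
```

>>> drive_tool(rot=[[0.4,-0.4,-0.1],[0,0,0],[0,0,0],[0,0,0],[0,0,0],[0,0,0]], dp=[[0.02,0.002,0.003],[0.025,0,0],[0.025,0,0],[0.012,0,0],[0.004,0,0],[0,0,0]], hand=[1,1,1,1,1,1])

```text
clock: 7.18
position: [0.4931, -0.2303, 0.1678]
eef_rot: [0.709, -0.0, -0.705, 0.002]
force: [1.0, -1.2, -1.7]
opening: 0.113
```

Run:
```python
from plant import arm
from h import *
o=arm.get_obs(); go(o,[.487,-.231,.158],-90)
```

```text
t 7.17 p [ 0.4931 -0.2303  0.1678] open 0.113 F [ 1.  -1.2 -1.7]
toolx [ 0.005 -0.003 -1.   ] jaw -89.9
dp [0.0098 0.0006 0.0061]
rot [ 0.11 -0.3  -0.18]
dp in final frame [0.0098 0.0007 0.0061]
```

>>> drive_tool(rot=[[0.1,-0.3,-0.1],[0,0,0],[0,0,0]], dp=[[0.005,0,0.001],[0.003,0,0],[0.002,0,0]], hand=[1,1,1])

```text
clock: 7.55
position: [0.4934, -0.231, 0.1591]
eef_rot: [0.708, -0.001, -0.706, 0.001]
force: [-0.0, 1.1, -1.2]
opening: 0.113
```

Run:
```python
from plant import arm
from h import *
o=arm.get_obs(); go(o,[.487,-.231,.158],-90)
s=arm.get_image("scene")[:,:,::-1]; cv2.imwrite("pics/s7c.png",cv2.resize(s[130:270,140:300],None,fx=4,fy=4))
```

```text
t 7.55 p [ 0.4934 -0.231   0.1591] open 0.113 F [-0.   1.1 -1.2]
toolx [ 0.003 -0.003 -1.   ] jaw -90.0
dp [ 0.0011 -0.      0.0064]
rot [-0.01 -0.16 -0.18]
dp in final frame [ 0.0011 -0.      0.0064]
```

View pics/s7c.png

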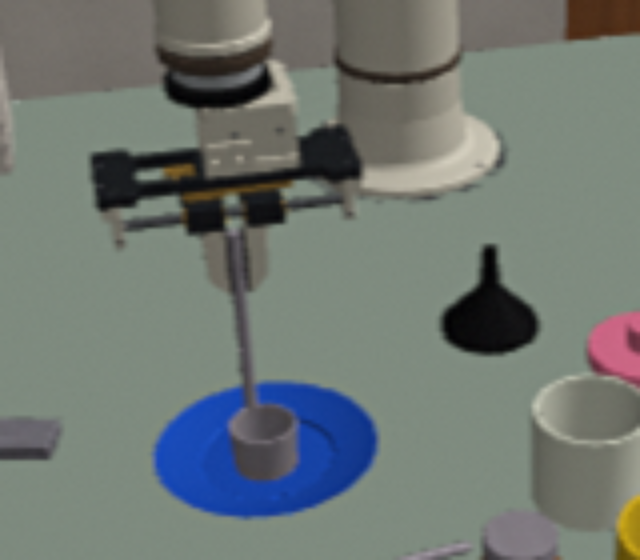

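The cup is over the plate's centre. I'll ease down until the force shows contact.

>>> drive_tool(rot=[[0,0,0],[0,0,0]], dp=[[0.0025,0,0],[0.0015,0,0]], hand=[1,1])

```text
clock: 7.85
position: [0.4942, -0.232, 0.1584]
eef_rot: [0.708, -0.002, -0.706, 0.002]
force: [-4.0, 1.1, 11.0]
opening: 0.11
```

>>> drive_tool(rot=[[0,0,0],[0,0,0],[0,0,0],[0,0,0],[0,0,0]], dp=[[-0.001,0,0],[0,0,0],[0,0,0],[0,0,0],[0,0,0]], hand=[1,-0.3,-0.3,-0.3,-0.3])

```text
clock: 8.48
position: [0.4948, -0.2322, 0.1599]
eef_rot: [0.709, -0.003, -0.705, 0.002]
force: [0.4, -0.3, 0.4]
opening: 0.499
```

Run:
```python
from plant import arm
from h import *
o=arm.get_obs(); go(o,[.493,-.231,.27],-90)
cv2.imwrite("pics/w8.png",arm.get_image("wrist")[:,:,::-1])
```

```text
t 8.47 p [ 0.4948 -0.2322  0.1599] open 0.499 F [ 0.4 -0.3  0.4]
toolx [ 0.005 -0.007 -1.   ] jaw -90.1
dp [-0.1101 -0.0005  0.0012]
rot [-0.05 -0.29 -0.39]
dp in final frame [-0.1101 -0.0012  0.0018]
```

View pics/w8.png

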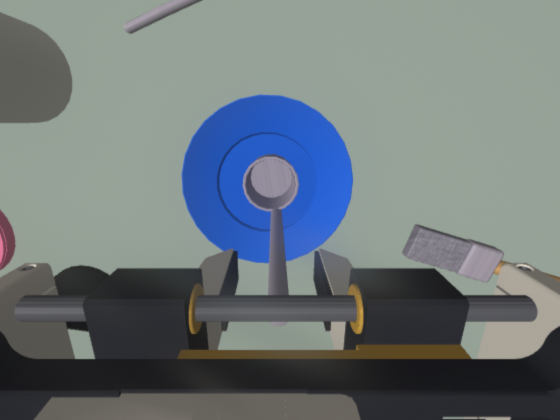

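The dipper stands centred on the plate, with the cup at (270,182) inside the plate circle. I'll retreat upward and turn the jaws.

>>> drive_tool(rot=[[0,0,0],[0,0,0],[0,-0.2,-0.3],[-10,0,0],[-10,0,0],[-10,0,0],[-10,0,0],[-10,0,0],[-10,0,0]], dp=[[-0.03,0,0],[-0.04,0,0],[-0.04,0,0],[-0.01,0,0],[0,0,0],[0,0,0],[0,0,0],[0,0,0],[0,0,0]], hand=[-0.3,-0.3,-0.3,-0.3,-0.3,-0.3,-0.3,-0.3,-0.3])

```text
clock: 9.65
position: [0.4939, -0.2311, 0.2836]
eef_rot: [-0.606, -0.363, 0.606, -0.364]
force: [-0.3, 0.2, 0.4]
opening: 0.647
```

Run:
```python
from plant import arm
from h import *
o=arm.get_obs(); go(o,[.50,.279,.27],-30); print(np.round(o["joint_pos"],2))
for n in("top","scene"):
    cv2.imwrite(f"pics/{n}9.png",arm.get_image(n)[:,:,::-1])
```

```text
t 9.65 p [ 0.4939 -0.2311  0.2836] open 0.647 F [-0.3  0.2  0.4]
toolx [ 0.001 -0.001 -1.   ] jaw -28.1
dp [ 0.0128 -0.2349 -0.4528]
rot [ 1.9   0.05 -0.08]
dp in final frame [ 0.0136 -0.2497 -0.4448]
[ 1.05  0.32 -0.81  1.74  0.25  1.19 -0.32]
```

View pics/scene9.png

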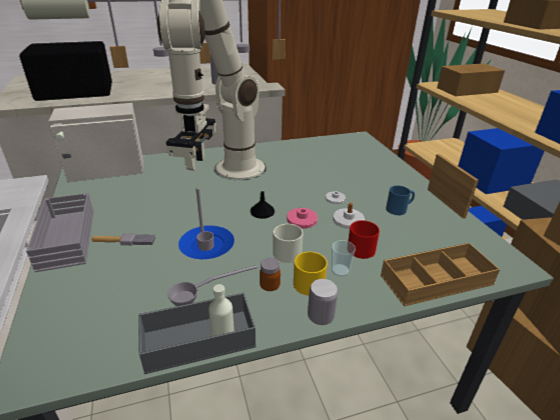

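The dipper stands upright on the plate with its handle top at (199,190), and it is released. Next I travel to the lids.

>>> drive_tool(rot=[[0,0,0],[0,0,0],[0,0,0],[0,0,0],[0,0,0],[0,0,0],[0,0,0],[0,0,0],[0,0,0],[0,0,0],[0,0,0]], dp=[[0,-0.015,-0.03],[0,-0.025,-0.047],[0,-0.025,-0.047],[0,-0.025,-0.047],[0,-0.025,-0.047],[0,-0.025,-0.047],[0,-0.025,-0.047],[0,-0.025,-0.047],[0,-0.02,-0.045],[0,-0.02,-0.035],[0,0,0]], hand=[-0.3,-0.3,-0.3,-0.3,-0.3,-0.3,-0.3,-0.3,-0.3,-0.3,-0.3])

```text
clock: 11.12
position: [0.5133, 0.2773, 0.2829]
eef_rot: [0.619, 0.344, -0.616, 0.345]
force: [-0.1, 0.2, -0.0]
opening: 0.651
```

Run:
```python
from plant import arm
from h import *
o=arm.get_obs(); go(o,[.512,.279,.2],-30); print(np.round(o["joint_pos"],2))
c=arm.get_calibration("wrist"); cv2.imwrite("pics/w10.png",arm.get_image("wrist")[:,:,::-1]); print(proj(c,[.512,.279,.076]))
```

```text
t 11.12 p [0.5133 0.2773 0.2829] open 0.651 F [-0.1  0.2 -0. ]
toolx [ 0.004 -0.    -1.   ] jaw -31.7
dp [ 0.0829 -0.0023 -0.0006]
rot [-1.66 -0.11 -0.2 ]
dp in final frame [ 0.0829 -0.002  -0.0008]
[ 0.16  0.44 -0.94  1.65  0.38  1.24 -1.41]
(np.float64(273.5978489653994), np.float64(188.3887732116123))
```

View pics/w10.png

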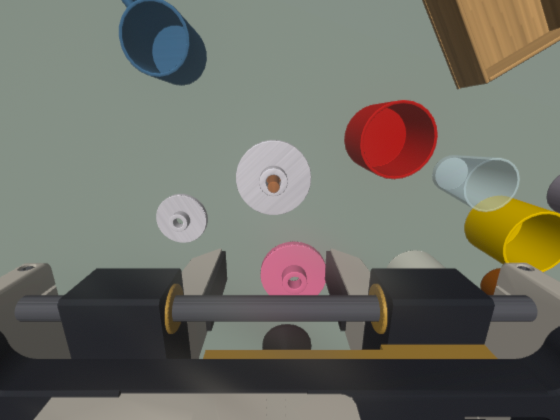

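Run:
```python
from plant import arm
from h import *
c=arm.get_calibration("wrist"); S=arm.get_calibration("scene")
im=cv2.imread("pics/w10.png"); cv2.imwrite("pics/w10c.png",cv2.resize(im[135:220,230:320],None,fx=6,fy=6,interpolation=cv2.INTER_CUBIC))
b,g,r=[im[:,:,i].astype(int) for i in range(3)]
m=((r-b>40)).astype(np.uint8); m[:170]=0;m[200:]=0;m[:,:255]=0;m[:,290:]=0
cs,_=cv2.findContours(m,0,1);k=max(cs,key=cv2.contourArea); q=cv2.boundingRect(k);print(q)
m=((r>=g-2)&(r>120)).astype(np.uint8); m[:130]=0;m[225:]=0;m[:,:225]=0;m[:,325:]=0
cs,_=cv2.findContours(m,0,1);k=max(cs,key=cv2.contourArea); e=cv2.fitEllipse(cv2.convexHull(k));print(e,plane(c,*e[0],.02))
print(plane(c,273.5,185,.076))
```

```text
(267, 175, 12, 18)
((273.0754699707031, 177.1187286376953), (74.74384307861328, 74.92732238769531), 145.22894287109375) [0.51398519 0.28013571 0.02      ]
[0.5149319  0.28017432 0.076     ]
```

View pics/w10c.png

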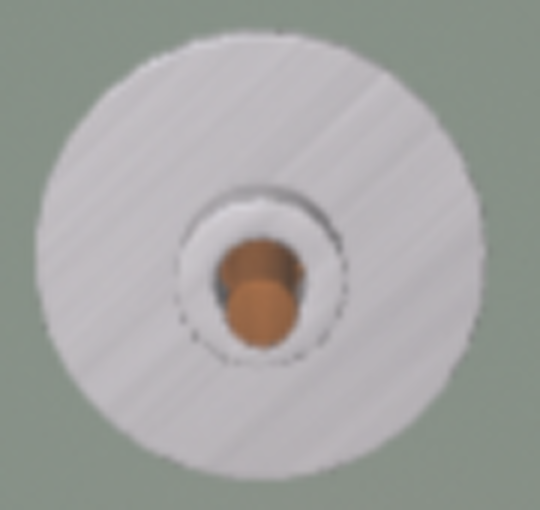

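The knob top is at (273.6,187), i.e. about (0.513, 0.279). Descending in two stages.

>>> drive_tool(rot=[[-1.6,0,-0.2],[0,0,0],[0,0,0],[0,0,0],[0,0,0]], dp=[[0.03,-0.002,-0.001],[0.045,0,0],[0.045,0,0],[0.03,0,0],[0,0,0]], hand=[-0.3,-0.3,-0.3,-0.3,-0.3])

```text
clock: 11.8
position: [0.5172, 0.2673, 0.1289]
eef_rot: [0.617, 0.343, -0.617, 0.348]
force: [0.5, -0.3, 0.1]
opening: 0.65
```

Run:
```python
from plant import arm
from h import *
o=arm.get_obs(); go(o,[.513,.2795,.049],-30)
```

```text
t 11.8 p [0.5172 0.2673 0.1289] open 0.65 F [ 0.5 -0.3  0.1]
toolx [ 0.004 -0.006 -1.   ] jaw -31.5
dp [ 0.0798 -0.0105 -0.0084]
rot [-1.47  0.18 -0.38]
dp in final frame [ 0.0799 -0.0098 -0.0084]
```

>>> drive_tool(rot=[[-1.4,0.2,-0.4],[0,0,0],[0,0,0],[0,0,0]], dp=[[0.015,-0.01,-0.008],[0.025,-0.001,-0.001],[0.02,-0.001,-0.001],[0,0,0]], hand=[-0.3,-0.3,-0.3,-0.3])

```text
clock: 12.3
position: [0.5151, 0.2838, 0.0702]
eef_rot: [0.615, 0.353, -0.611, 0.352]
force: [-0.5, 0.1, -0.0]
opening: 0.648
```

Run:
```python
from plant import arm
from h import *
o=arm.get_obs(); go(o,[.513,.2795,.049],-30)
c=arm.get_calibration("wrist");cv2.imwrite("pics/w11.png",arm.get_image("wrist")[:,:,::-1]);print(proj(c,[.513,.2795,.076]))
```

```text
t 12.3 p [0.5151 0.2838 0.0702] open 0.648 F [-0.5  0.1 -0. ]
toolx [ 0.006  0.004 -1.   ] jaw -30.2
dp [0.0212 0.0003 0.005 ]
rot [-0.2  -0.36 -0.17]
dp in final frame [0.0212 0.0003 0.0048]
(np.float64(276.1490148647001), np.float64(278.2214597082874))
```

View pics/w11.png

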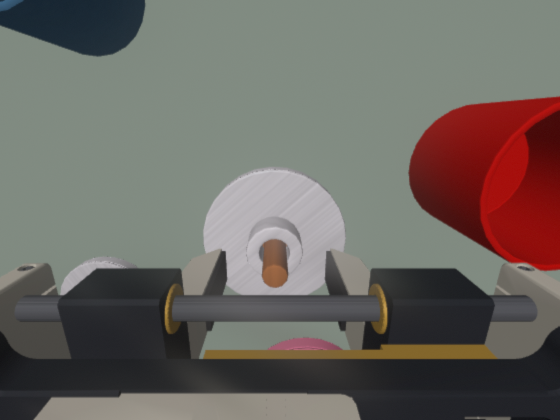

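The knob is centred between the fingers, with its top at (274,276). I'll finish the descent and close.

>>> drive_tool(rot=[[-0.2,-0.3,-0.2],[0,0,0],[0,0,0]], dp=[[0.008,0,0.005],[0.01,0,0],[0.001,0,0]], hand=[-0.3,-0.3,-0.3])

```text
clock: 12.72
position: [0.5145, 0.2803, 0.0528]
eef_rot: [0.614, 0.354, -0.611, 0.353]
force: [-0.6, 0.4, 0.3]
opening: 0.649
```

Run:
```python
from plant import arm
from h import *
o=arm.get_obs(); go(o,[.513,.2795,.049],-30)
```

```text
t 12.72 p [0.5145 0.2803 0.0528] open 0.649 F [-0.6  0.4  0.3]
toolx [ 0.004  0.003 -1.   ] jaw -30.0
dp [ 0.0038 -0.0009  0.0015]
rot [-0.01 -0.25 -0.11]
dp in final frame [ 0.0038 -0.0009  0.0015]
```

>>> drive_tool(rot=[[0,-0.2,-0.1],[0,0,0],[0,0,0],[0,0,0],[0,0,0],[0,0,0],[0,0,0]], dp=[[0.003,0,0.001],[0,0,0],[0,0,0],[0,0,0],[0,0,0],[0,0,0],[0,0,0]], hand=[0.3,1,1,1,1,1,1])

```text
clock: 13.6
position: [0.5141, 0.28, 0.0501]
eef_rot: [0.613, 0.354, -0.612, 0.353]
force: [-0.8, 0.7, -0.9]
opening: 0.165
```

Run:
```python
from plant import arm
from h import *
o=arm.get_obs(); go(o,[.513,.2795,.049],-30)
```

```text
t 13.6 p [0.5141 0.28   0.0501] open 0.165 F [-0.8  0.7 -0.9]
toolx [ 0.001  0.001 -1.   ] jaw -30.0
dp [ 0.0011 -0.0007  0.001 ]
rot [ 0.01 -0.1  -0.01]
dp in final frame [ 0.0011 -0.0007  0.001 ]
```

Gripped at 15.2 mm. Lifting the nested pair.

>>> drive_tool(rot=[[0,0,0],[0,0,0],[0,0,0],[0,0,0],[0,0,0],[0,0,0],[0,0,0]], dp=[[-0.01,0,0],[-0.025,0,0],[-0.03,0,0],[-0.03,0,0],[-0.03,0,0],[-0.02,0,0],[0,0,0]], hand=[1,1,1,1,1,1,1])

```text
clock: 14.48
position: [0.5123, 0.2779, 0.1998]
eef_rot: [-0.611, -0.354, 0.614, -0.354]
force: [0.1, 0.1, -3.0]
opening: 0.163
```

Run:
```python
from plant import arm
from h import *
o=arm.get_obs(); go(o,[.60,.06,.21],-30)
s=arm.get_image("scene")[:,:,::-1]; cv2.imwrite("pics/s12c.png",cv2.resize(s[90:290,220:420],None,fx=3,fy=3))
```

```text
t 14.47 p [0.5123 0.2779 0.1998] open 0.163 F [ 0.1  0.1 -3. ]
toolx [-0.003 -0.002 -1.   ] jaw -30.0
dp [-0.01    0.1848  0.145 ]
rot [0.02 0.18 0.09]
dp in final frame [-0.0102  0.1849  0.1449]
```

View pics/s12c.png

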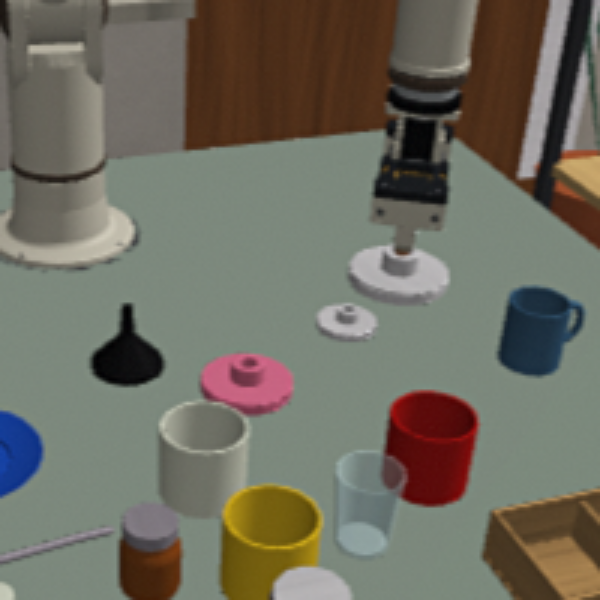

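Both lids hang level. I'll re-measure the now empty crock from the top and scene views.

Run:
```python
from plant import arm
from h import *
t=arm.get_image("top")[:,:,::-1]; cv2.imwrite("pics/top13.png",t); s=arm.get_image("scene")[:,:,::-1]; cv2.imwrite("pics/scene13.png",s)
cv2.imwrite("pics/t13c.png",cv2.resize(t[160:215,235:290],None,fx=10,fy=10,interpolation=cv2.INTER_CUBIC))
cv2.imwrite("pics/s13c.png",cv2.resize(s[215:275,260:320],None,fx=10,fy=10,interpolation=cv2.INTER_CUBIC))
```

```text
(no output)
```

View pics/t13c.png

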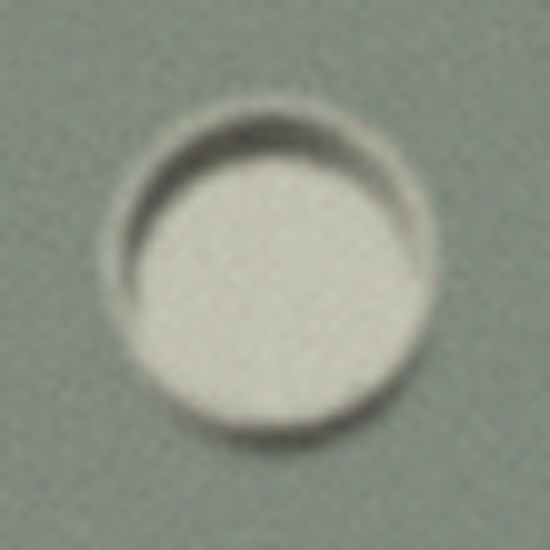

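View pics/s13c.png

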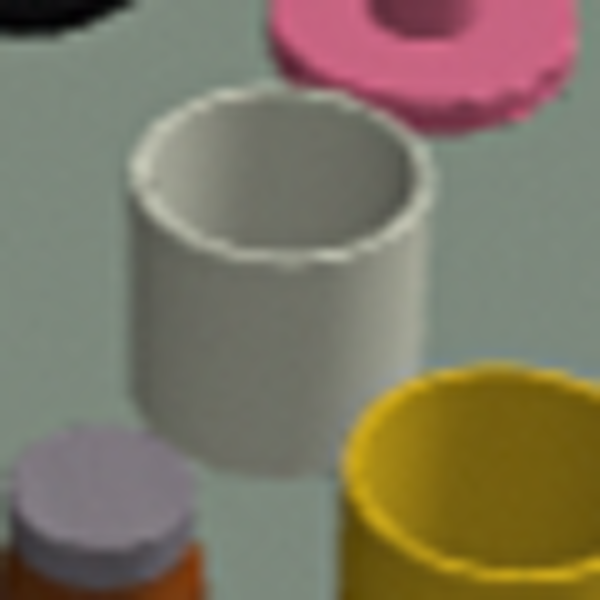

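Run:
```python
from plant import arm
from h import *
T=arm.get_calibration("top");S=arm.get_calibration("scene")
print(plane(T,261.5,185.9,.085),plane(S,287.7,232.05,.085),two(T,(261.5,185.9),S,(287.7,232.05)))
# bias of ellipse center
for cc in ([.622,.0145],):
    a=np.linspace(0,2*np.pi,90); P=np.array([proj(S,[cc[0]+.046*np.cos(x),cc[1]+.046*np.sin(x),.085]) for x in a]); print(P.min(0),P.max(0),"meas 272.8 223.3 - 303.6 241.8")
    P=np.array([proj(T,[cc[0]+.046*np.cos(x),cc[1]+.046*np.sin(x),.085]) for x in a]); print(P.min(0),P.max(0),"meas 244.5 169.0 - 278.5 202.7")
```

```text
[0.62221961 0.01516898 0.085     ] [0.62306232 0.01291703 0.085     ] (array([0.62207105, 0.01427057, 0.08405548]), np.float64(0.0018939753059565101))
[273.10121682 223.16788249] [303.07246592 240.93728324] meas 272.8 223.3 - 303.6 241.8
[245.15357598 169.63479982] [278.30337889 202.43983202] meas 244.5 169.0 - 278.5 202.7
```

>>> drive_tool(rot=[[0,0,0],[0,0,0],[0,0,0],[0,0,0],[0,0,0],[0,0,0],[0,0,0],[0,0,0],[0,0,0],[0,0,0]], dp=[[0,0.012,0.009],[0,0.025,0.019],[0,0.03,0.023],[0,0.03,0.023],[0,0.03,0.023],[0,0.03,0.023],[0,0.028,0.022],[0,0.02,0.015],[0,0.01,0.008],[0,0,0]], hand=[1,1,1,1,1,1,1,1,1,1])

```text
clock: 15.88
position: [0.6137, 0.0054, 0.1851]
eef_rot: [-0.604, -0.354, 0.623, -0.35]
force: [0.4, 0.4, -3.5]
opening: 0.167
```

Run:
```python
from plant import arm
from h import *
o=arm.get_obs(); go(o,[.6225,.0145,.16],-30)
```

```text
t 15.88 p [0.6137 0.0054 0.1851] open 0.167 F [ 0.4  0.4 -3.5]
toolx [-0.026 -0.009 -1.   ] jaw -30.3
dp [ 0.0247  0.0034 -0.0128]
rot [-0.27  1.21  1.  ]
dp in final frame [ 0.0251  0.0031 -0.0123]
```

>>> drive_tool(rot=[[-0.2,1.2,1.0],[0,0,0],[0,0,0]], dp=[[-0.005,0.003,-0.012],[0,0,0],[0,0,0]], hand=[1,1,1])

```text
clock: 16.25
position: [0.6219, 0.0193, 0.1902]
eef_rot: [0.612, 0.355, -0.611, 0.354]
force: [0.2, 0.0, -3.1]
opening: 0.165
```

Run:
```python
from plant import arm
from h import *
o=arm.get_obs(); go(o,[.6225,.0145,.15],-30)
for n in("top","scene","wrist"): cv2.imwrite(f"pics/{n}14.png",arm.get_image(n)[:,:,::-1])
s=cv2.imread("pics/scene14.png"); cv2.imwrite("pics/s14c.png",cv2.resize(s[140:280,220:360],None,fx=4.2,fy=4.2,interpolation=cv2.INTER_CUBIC))
```

```text
t 16.25 p [0.6219 0.0193 0.1902] open 0.165 F [ 0.2  0.  -3.1]
toolx [ 0.001  0.002 -1.   ] jaw -29.7
dp [0.0402 0.0029 0.0039]
rot [ 0.26 -0.15  0.01]
dp in final frame [0.0402 0.0029 0.0038]
```

View pics/s14c.png

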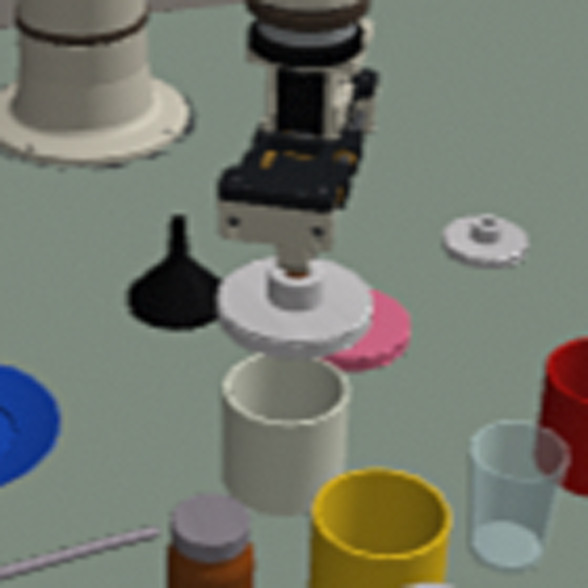

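View pics/wrist14.png

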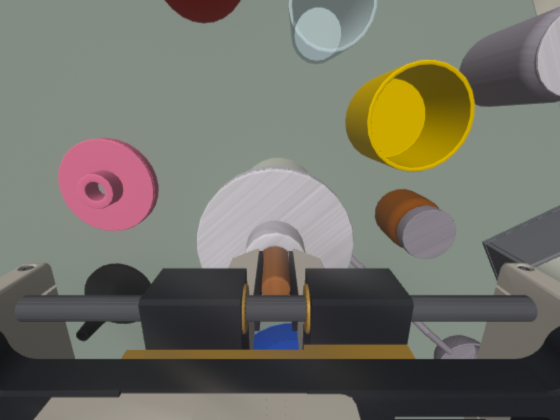

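Run:
```python
from plant import arm
from h import *
S=arm.get_calibration("scene");T=arm.get_calibration("top")
s=cv2.imread("pics/scene14.png")
b,g,r=[s[:,:,i].astype(int) for i in range(3)]
m=((r>=g-1)&(r>120)).astype(np.uint8); M=np.zeros_like(m); M[200:228,265:312]=m[200:228,265:312]
cs,_=cv2.findContours(M,0,1);k=max(cs,key=cv2.contourArea);P=k[:,0,:];print(P.min(0),P.max(0))
a=np.linspace(0,2*np.pi,180)
for cc in([.6219,.0193],[.6219,.0143]):
  Q=np.array([proj(S,[cc[0]+.055*np.cos(x),cc[1]+.055*np.sin(x),z]) for x in a for z in(.147,.163)]);print(Q.min(0),Q.max(0))
s4=cv2.imread("pics/s14c.png"); print(217/4.2+220-.4,373/4.2+220-.4, 257/4.2+140-.4,357/4.2+140-.4)
# crock body edges in scene, left/right at mid height
for row in (245,250): print(row,[ (x,tuple(s[row,x])) for x in (270,271,272,273,274,301,302,303,304)])
```

```text
[272 201] [311 227]
[271.8237471  200.49471624] [308.97291808 225.39015377]
[270.21483738 200.72310899] [307.38930968 225.6632151 ]
271.2666666666667 308.4095238095238 200.7904761904762 224.6
245 [(270, (np.uint8(126), np.uint8(137), np.uint8(125))), (271, (np.uint8(125), np.uint8(137), np.uint8(125))), (272, (np.uint8(114), np.uint8(124), np.uint8(115))), (273, (np.uint8(90), np.uint8(99), np.uint8(95))), (274, (np.uint8(82), np.uint8(91), np.uint8(90))), (301, (np.uint8(149), np.uint8(164), np.uint8(160))), (302, (np.uint8(136), np.uint8(150), np.uint8(142))), (303, (np.uint8(125), np.uint8(137), np.uint8(124))), (304, (np.uint8(123), np.uint8(135), np.uint8(122)))]
250 [(270, (np.uint8(126), np.uint8(138), np.uint8(126))), (271, (np.uint8(126), np.uint8(138), np.uint8(125))), (272, (np.uint8(114), np.uint8(125), np.uint8(115))), (273, (np.uint8(91), np.uint8(100), np.uint8(97))), (274, (np.uint8(82), np.uint8(90), np.uint8(90))), (301, (np.uint8(147), np.uint8(159), np.uint8(155))), (302, (np.uint8(135), np.uint8(145), np.uint8(135))), (303, (np.uint8(127), np.uint8(136), np.uint8(121))), (304, (np.uint8(129), np.uint8(136), np.uint8(122)))]
```

Lid and crock positions agree to about 1.5 mm with the prediction. Lowering to just above the rim.

>>> drive_tool(rot=[[0.2,-0.1,0],[0,0,0],[0,0,0],[0,0,0],[0,0,0]], dp=[[0.005,0.003,0.004],[0.012,0,0],[0.015,0,0],[0.008,0,0],[0,0,0]], hand=[1,1,1,1,1])

```text
clock: 17.02
position: [0.6217, 0.0127, 0.1458]
eef_rot: [-0.612, -0.354, 0.613, -0.353]
force: [1.0, -0.4, -3.0]
opening: 0.168
```

Run:
```python
from plant import arm
from h import *
o=arm.get_obs(); go(o,[.6225,.0145,.14],-30)
```

```text
t 17.02 p [0.6217 0.0127 0.1458] open 0.168 F [ 1.  -0.4 -3. ]
toolx [-0.002  0.    -1.   ] jaw -30.0
dp [ 0.0058 -0.0002 -0.0019]
rot [-0.04  0.05  0.12]
dp in final frame [ 0.0058 -0.0002 -0.0019]
```

>>> drive_tool(rot=[[0,0,0],[0,0,0],[0,0,0],[0,0,0]], dp=[[0.003,0,-0.002],[0.006,0,0],[0.006,0,0],[0,0,0]], hand=[1,1,1,1])

```text
clock: 17.52
position: [0.6233, 0.0149, 0.1304]
eef_rot: [-0.612, -0.354, 0.613, -0.353]
force: [0.1, 0.2, -2.7]
opening: 0.168
```

Run:
```python
from plant import arm
from h import *
o=arm.get_obs(); go(o,[.6225,.0145,.121],-30)
s=arm.get_image("scene")[:,:,::-1]; cv2.imwrite("pics/s15c.png",cv2.resize(s[150:280,230:350],None,fx=4.5,fy=4.5,interpolation=cv2.INTER_CUBIC))
```

```text
t 17.52 p [0.6233 0.0149 0.1304] open 0.168 F [ 0.1  0.2 -2.7]
toolx [-0.001  0.001 -1.   ] jaw -30.0
dp [ 0.0094 -0.0005  0.0008]
rot [-0.03 -0.    0.07]
dp in final frame [ 0.0094 -0.0005  0.0008]
```

View pics/s15c.png

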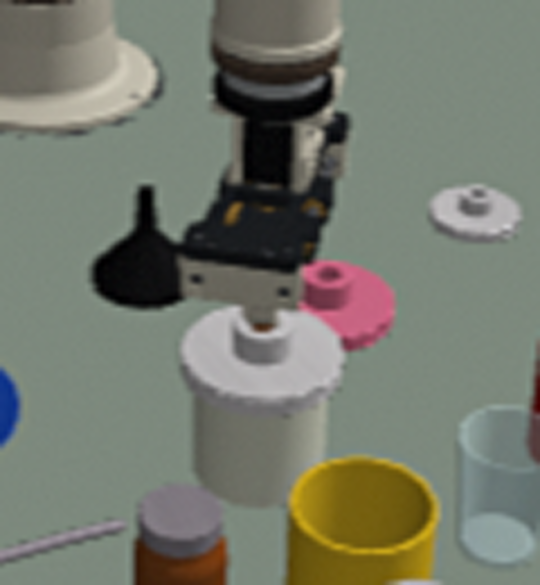

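The plug has entered the mouth and no side force shows. I'll lower the last 9 mm gently.

>>> drive_tool(rot=[[0,0,0],[0,0,0],[0,0,0]], dp=[[0.003,0,0],[0.003,0,0],[0.002,0,0]], hand=[1,1,1])

```text
clock: 17.95
position: [0.6241, 0.015, 0.1229]
eef_rot: [0.613, 0.353, -0.612, 0.353]
force: [0.2, 0.6, -3.0]
opening: 0.169
```

>>> drive_tool(rot=[[0,0,0],[0,0,0]], dp=[[0.002,0,0],[0.001,0,0]], hand=[1,1])

```text
clock: 18.2
position: [0.6241, 0.015, 0.1211]
eef_rot: [0.613, 0.353, -0.612, 0.354]
force: [-4.0, -1.9, 9.5]
opening: 0.163
```

Contact comes exactly at the expected seated height of 0.121. I'll hold one row, then release.

>>> drive_tool(rot=[[0,0,0],[0,0,0],[0,0,0],[0,0,0],[0,0,0]], dp=[[0.0005,0,0],[0,0,0],[0,0,0],[0,0,0],[0,0,0]], hand=[1,-0.3,-0.3,-0.3,-0.3])

```text
clock: 18.82
position: [0.6255, 0.0153, 0.1218]
eef_rot: [0.614, 0.353, -0.611, 0.354]
force: [-0.0, 0.5, -0.8]
opening: 0.546
```

Run:
```python
from plant import arm
from h import *
o=arm.get_obs(); go(o,[.6225,.0145,.098],-30)
s=arm.get_image("scene")[:,:,::-1]; cv2.imwrite("pics/s16c.png",cv2.resize(s[190:270,250:330],None,fx=7,fy=7,interpolation=cv2.INTER_CUBIC))
cv2.imwrite("pics/w16.png",arm.get_image("wrist")[:,:,::-1])
```

```text
t 18.82 p [0.6255 0.0153 0.1218] open 0.546 F [-0.   0.5 -0.8]
toolx [ 0.004  0.    -1.   ] jaw -30.0
dp [ 0.0238 -0.0023  0.0023]
rot [-0.04 -0.11 -0.19]
dp in final frame [ 0.0238 -0.0022  0.0022]
```

View pics/s16c.png

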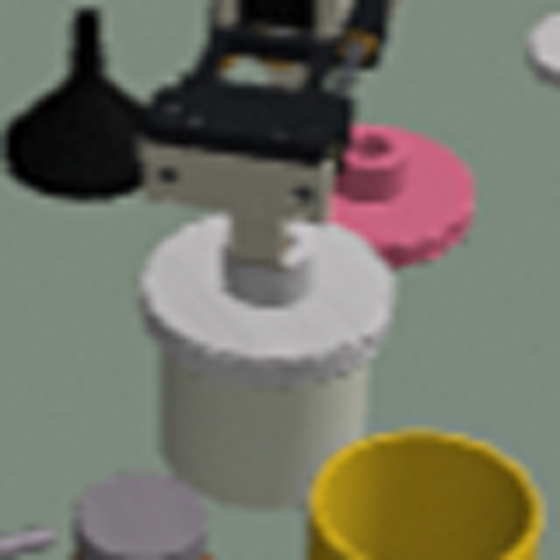

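View pics/w16.png

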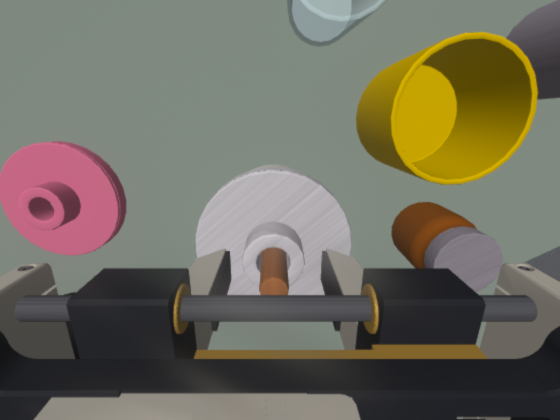

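Seated level with the lids released and the knob free between the fingers. Lowering around the collar.

>>> drive_tool(rot=[[0,-0.1,-0.2],[0,0,0],[0,0,0]], dp=[[0.005,-0.001,0.001],[0.006,0,0],[0,0,0]], hand=[-0.3,-0.3,-0.3])

```text
clock: 19.3
position: [0.6237, 0.0148, 0.1096]
eef_rot: [-0.612, -0.354, 0.613, -0.353]
force: [-0.1, -0.6, 0.1]
opening: 0.649
```

Run:
```python
from plant import arm
from h import *
o=arm.get_obs(); go(o,[.6235,.0148,.098],-30)
```

```text
t 19.3 p [0.6237 0.0148 0.1096] open 0.649 F [-0.1 -0.6  0.1]
toolx [-0.001  0.    -1.   ] jaw -30.0
dp [ 0.0116 -0.0002  0.0001]
rot [-0.05  0.02  0.06]
dp in final frame [ 0.0116 -0.0002  0.0001]
```

>>> drive_tool(rot=[[0,0,0],[0,0,0],[0,0,0]], dp=[[0.005,0,0],[0.006,0,0],[0,0,0]], hand=[-0.3,-0.3,-0.3])

```text
clock: 19.68
position: [0.6236, 0.0148, 0.0975]
eef_rot: [-0.612, -0.354, 0.613, -0.353]
force: [1.1, 0.4, 0.0]
opening: 0.652
```

Run:
```python
from plant import arm
from h import *
o=arm.get_obs(); go(o,[.6235,.0148,.098],-30)
cv2.imwrite("pics/w17.png",arm.get_image("wrist")[:,:,::-1])
```

```text
t 19.68 p [0.6236 0.0148 0.0975] open 0.652 F [1.1 0.4 0. ]
toolx [-0.001  0.    -1.   ] jaw -30.0
dp [-0.0005 -0.0001  0.0001]
rot [-0.04  0.03  0.08]
dp in final frame [-0.0005 -0.0001  0.0001]
```

View pics/w17.png

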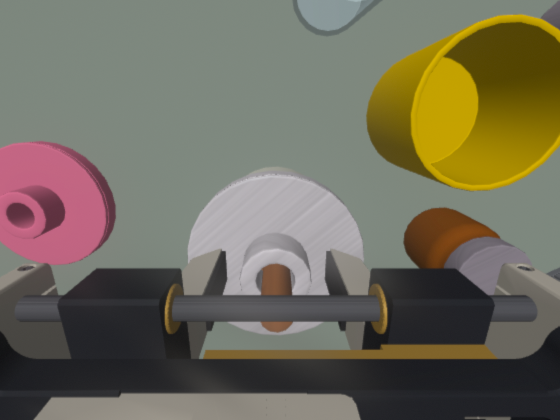

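Run:
```python
from plant import arm
from h import *
c=arm.get_calibration("wrist"); print(proj(c,[.6236,.0148,.115]),proj(c,[.6236,.0148,.147]))
im=cv2.imread("pics/w17.png"); cv2.imwrite("pics/w17c.png",cv2.resize(im[225:335,215:335],None,fx=6,fy=5.4,interpolation=cv2.INTER_CUBIC))
```

```text
(np.float64(275.3396413544874), np.float64(281.56285504405696)) (np.float64(275.16056244014493), np.float64(319.7764646734717))
```

View pics/w17c.png

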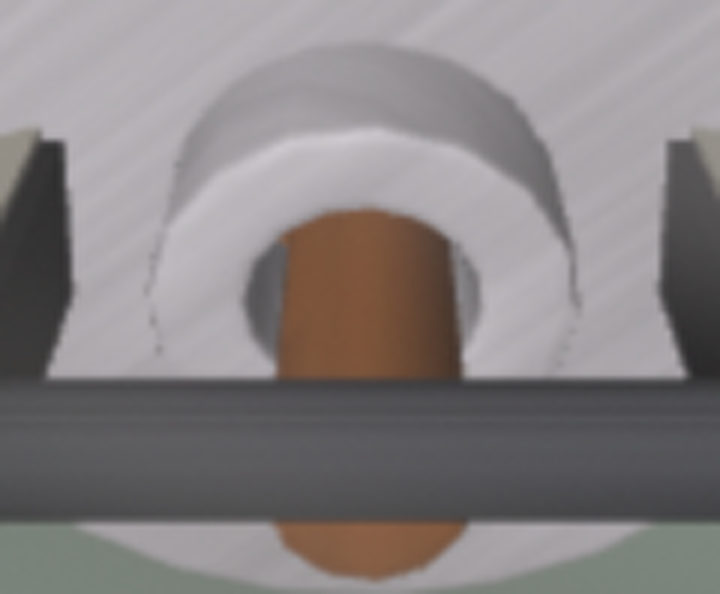

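The collar centre at (276,281) matches the prediction, and the knob sits centred in the bore. Closing.

>>> drive_tool(rot=[[0,0,0],[0,0,0],[0,0,0],[0,0,0],[0,0,0]], dp=[[0,0,0],[0,0,0],[0,0,0],[0,0,0],[0,0,0]], hand=[0.5,1,1,1,1])

```text
clock: 20.35
position: [0.624, 0.015, 0.0982]
eef_rot: [-0.612, -0.354, 0.613, -0.353]
force: [1.1, -0.3, -1.0]
opening: 0.425
```

Run:
```python
from plant import arm
from h import *
o=arm.get_obs(); go(o,[.6235,.0148,.098],-30)
cv2.imwrite("pics/w18.png",arm.get_image("wrist")[:,:,::-1])
```

```text
t 20.35 p [0.624  0.015  0.0982] open 0.425 F [ 1.1 -0.3 -1. ]
toolx [-0.  0. -1.] jaw -30.0
dp [ 0.0002 -0.0004  0.0005]
rot [-0.04 -0.01  0.03]
dp in final frame [ 0.0002 -0.0004  0.0005]
```

View pics/w18.png

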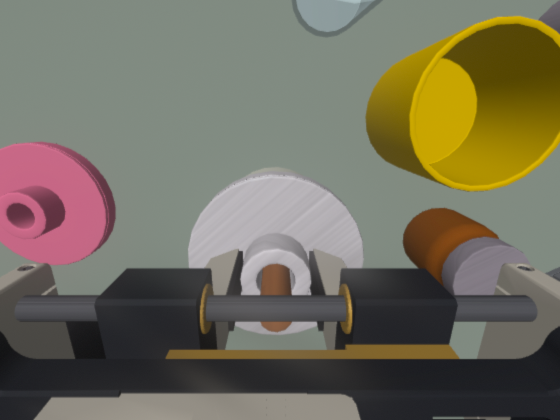

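Collar gripped at 39 mm. I'll lift slowly and straight, checking for drift.

>>> drive_tool(rot=[[0,0,0],[0,0,0],[0,0,0]], dp=[[-0.004,0,0],[-0.006,0,0],[-0.006,0,0]], hand=[1,1,1])

```text
clock: 20.78
position: [0.6233, 0.0149, 0.1144]
eef_rot: [-0.612, -0.354, 0.613, -0.353]
force: [0.8, 0.9, -1.7]
opening: 0.43
```

Run:
```python
from plant import arm
from h import *
o=arm.get_obs(); go(o,[.6240,.0150,.15],-30)
```

```text
t 20.77 p [0.6233 0.0149 0.1144] open 0.43 F [ 0.8  0.9 -1.7]
toolx [-0.002  0.    -1.   ] jaw -30.0
dp [-0.0356  0.0004 -0.0004]
rot [-0.04  0.04  0.11]
dp in final frame [-0.0356  0.0005 -0.0005]
```

>>> drive_tool(rot=[[0,0,0.1],[0,0,0],[0,0,0],[0,0,0]], dp=[[-0.005,0.0005,-0.0005],[-0.007,0,0],[-0.007,0,0],[-0.007,0,0]], hand=[1,1,1,1])

```text
clock: 21.28
position: [0.6243, 0.0151, 0.1427]
eef_rot: [-0.612, -0.353, 0.613, -0.354]
force: [0.4, -0.7, -0.9]
opening: 0.431
```

Run:
```python
from plant import arm
from h import *
o=arm.get_obs(); go(o,[.6240,.0150,.17],-30)
s=arm.get_image("scene")[:,:,::-1]; cv2.imwrite("pics/s19c.png",cv2.resize(s[180:270,240:340],None,fx=6,fy=6,interpolation=cv2.INTER_CUBIC))
```

```text
t 21.27 p [0.6243 0.0151 0.1427] open 0.431 F [ 0.4 -0.7 -0.9]
toolx [ 0.    -0.001 -1.   ] jaw -30.0
dp [-0.0273 -0.0002  0.0002]
rot [-0.04  0.03 -0.03]
dp in final frame [-0.0273 -0.0002  0.0002]
```

View pics/s19c.png

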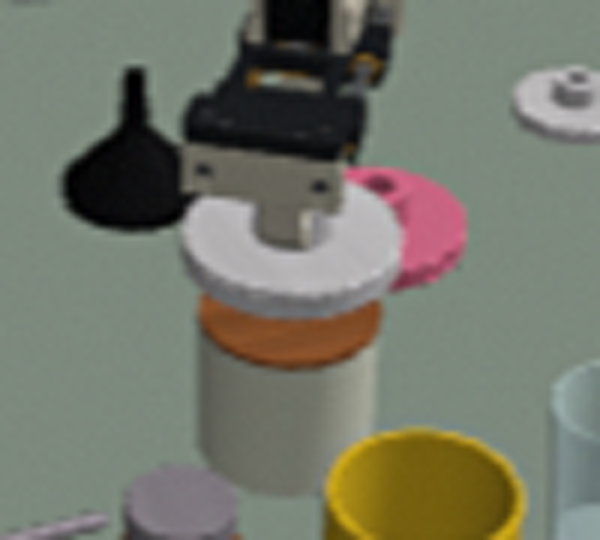

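The inner lid stays seated and the outer lid rises cleanly. Continuing.

>>> drive_tool(rot=[[0,0,0],[0,0,0],[0,0,0],[0,0,0]], dp=[[-0.005,0,0],[-0.007,0,0],[-0.007,0,0],[-0.007,0,0]], hand=[1,1,1,1])

```text
clock: 21.82
position: [0.6245, 0.0152, 0.1711]
eef_rot: [0.613, 0.353, -0.612, 0.354]
force: [0.2, -0.9, -1.6]
opening: 0.432
```

Run:
```python
from plant import arm
from h import *
o=arm.get_obs(); go(o,[.6240,.0150,.22],-30)
```

```text
t 21.82 p [0.6245 0.0152 0.1711] open 0.432 F [ 0.2 -0.9 -1.6]
toolx [ 0.001 -0.001 -1.   ] jaw -30.0
dp [-0.0489 -0.0003  0.0004]
rot [-0.03  0.01 -0.07]
dp in final frame [-0.0489 -0.0003  0.0004]
```

>>> drive_tool(rot=[[0,0,0],[0,0,0],[0,0,0],[0,0,0],[0,0,0],[0,0,0],[0,0,0]], dp=[[-0.008,0,0],[-0.012,0,0],[-0.014,0,0],[-0.014,0,0],[-0.006,0,0],[0,0,0],[0,0,0]], hand=[1,1,1,1,1,1,1])

```text
clock: 22.7
position: [0.625, 0.0153, 0.2303]
eef_rot: [0.613, 0.353, -0.612, 0.354]
force: [0.7, -0.2, -2.7]
opening: 0.429
```

Run:
```python
from plant import arm
from h import *
o=arm.get_obs(); go(o,[.6240,.0150,.22],-30)
for n in("top","scene"): cv2.imwrite(f"pics/{n}20.png",arm.get_image(n)[:,:,::-1])
s=cv2.imread("pics/scene20.png"); cv2.imwrite("pics/s20c.png",cv2.resize(s[140:270,160:340],None,fx=4.4,fy=4.4,interpolation=cv2.INTER_CUBIC))
```

```text
t 22.7 p [0.625  0.0153 0.2303] open 0.429 F [ 0.7 -0.2 -2.7]
toolx [ 0.003 -0.001 -1.   ] jaw -30.0
dp [ 0.0103 -0.0007  0.0008]
rot [-0.03 -0.04 -0.18]
dp in final frame [ 0.0103 -0.0007  0.0008]
```

View pics/s20c.png

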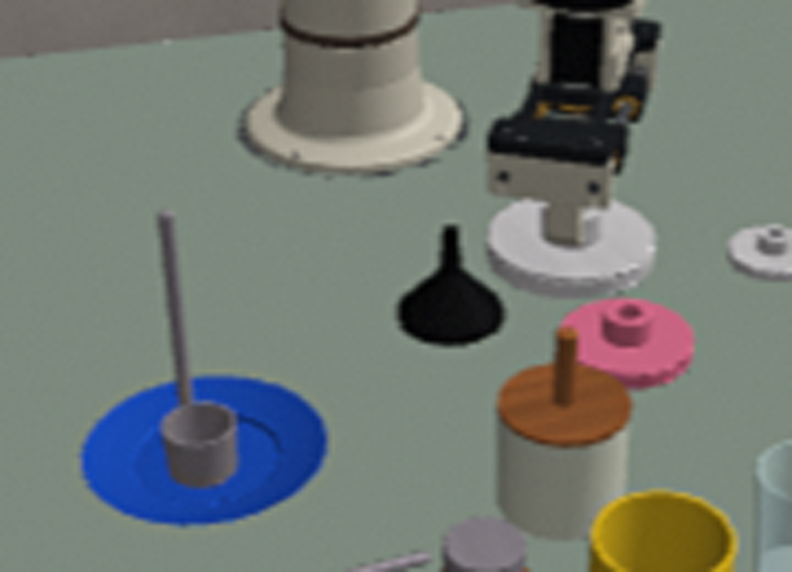

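View pics/top20.png

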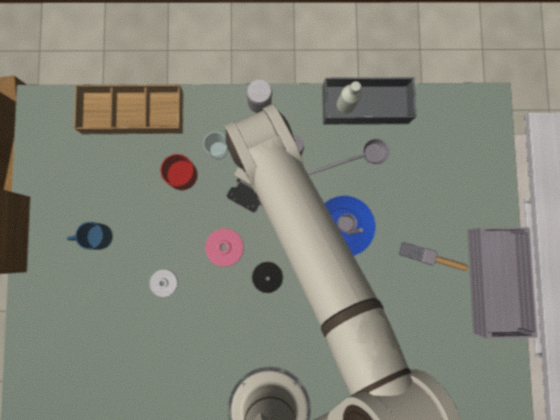

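Run:
```python
from plant import arm
from h import *
print(arm.finish_job()); o=arm.get_obs(); go(o,[.6240,.0150,.22])
```

```text
the job is handed in; nothing more can be done
None
the job is handed in; nothing more can be done
```

I completed every step and handed the job in at about 22.7 s of the 67 s allowed. `finish_job` gives no verdict, so whether it passed is not confirmed.

- **Dipper:** I pulled it out of the crock and set it down at the plate's centre, with contact felt at 11 N, then released it. The last scene view shows it standing upright on the plate.
- **Nested lids:** I carried both by the knob and lowered them into the crock. Contact came at TCP height 0.121 m, the height expected for a seated inner lid, and only then did I let go.
- **Outer lid:** I gripped it by the collar (39 mm opening) and lifted it straight up with under 1 mm of sideways drift while the knob was still in the bore. It is held at about 0.21 m, roughly 60 mm above the knob top. The inner lid sits level in the crock.

No last check failed or disagreed. Earlier measurements of the crock from the three cameras differed by 2–3 mm. The force reading was noisy by about 1 N. The crock and the bystanders looked unmoved in the last pictures, but I judged that by eye, and the arm hid part of the top view.

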